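# Turn a box-lid panel face-down with the flipper jig

## Task

Lay the wooden box-lid panel, medallion up, into the pocket of the sloping flipper plate without dropping it and let go of it there. Then swing the flipper all the way over so that the panel drops medallion-down into the nest on the other side of the hinge, and swing the flipper back to rest on its prop, leaving the panel flat in the nest. Do not let the flipper slam, and leave the other things on the bench where they are.

Things in the scene. Friction and masses are not known exactly. Their poses are not given: they have to be found in the camera images.
- panel: loose wooden panel, 92 mm long (its x), 64 wide (y), 18 thick, about 0.13 kg, a round brass medallion (32 mm across, 3 mm proud) in the middle of its face. Origin at the centre of the plain back, +z out of the face. It starts face up on the bench block, long sides along the block's. Either end may go first. Grip it across its width at mid-length
- block: fixed wooden bench block, 120 mm long (x), 42 mm wide (y), 35 mm high, so the panel overhangs it by 11 mm along both long sides; origin under its centre. It may stand to the left or to the right of the jig
- jig: fixed turn-over jig on a 150 x 290 x 15 mm pale wooden board; origin under the board near its middle, z up. The hinge axis runs along its x. Flipper on its prop on the +y side, nest on the -y side. Hinge cheeks (x = +-45 to 55 mm) stand 72 mm high
- hinge (a point): point on the hinge axis, 62 mm above the bench, in the middle of the jig's width; axes as the jig's (x = hinge axis)
- pocket (a point): centre of the flipper's pocket floor, 58 mm from the hinge axis. Axes turn with the flipper: x along the hinge axis, y away from the hinge along the plate, z out of the floor (on the prop: 30 degrees from vertical, leaning towards the nest). The panel's back lies on this floor, its 92 mm along y, 64 mm along x. Between the corner tabs 60 mm of both long sides stays free for fingers, also below the back
- ledge (a point): middle of the 9 mm high ledge at the pocket's hinge end, at floor level, 47 mm from the pocket's centre; axes as the pocket's. The panel also stands between four 9 mm high side tabs, 16 mm long, at the corners (inner faces at x = +-34.5 mm: 2.5 mm play each side); the far end is open. The plate is 8 mm thick and between the tabs 44 mm wide
- handle (a point): point to grip on the steel rod handle, 12 mm thick, parallel to the hinge axis at the flipper's far end, 122 mm out from the hinge axis, 4 mm behind the pocket floor, 82 mm to -x of the jig's middle. The rod is bare for 60 mm towards the plate and 28 mm outwards. Axes as the pocket's. A rod pinched from above can turn between the fingers, so the tool can stay upright through the swing
- nest (a point): centre of the nest's supporting surface, 42 mm above the bench, 58 mm from the hinge on the -y side; axes as the jig's. Two rails 40 mm apart carry the panel's face, the medallion hangs between them; low walls around leave 3 to 4 mm play all round. With the panel home, its back is 18 mm above this point
- flipper (a joint): flipper angle, rad: 0 on its prop (plate rising 30 degrees away from the hinge), 1.047 upright, 2.618 fully over, plate level above the nest; grows right-handed about the jig's +x. The flipper weighs 0.3 kg, its hinge has slight friction and it falls either way when let go; the panel tips out of it into the nest soon after upright
- bowl: white bowl, 130 mm across, 35 mm high, with carved nuts in it; origin under its centre. Bystander.
- hammer: hammer lying on the bench, handle towards its -x; origin under its middle. Bystander.
- jar: glass jar, 64 mm across, 90 mm high; origin under its centre. Bystander.
- cuff: plain steel bangle lying flat on the bench, 68 mm across, 30 mm high; origin under its centre. Bystander.
- brush: hand brush lying on the bench, origin under its middle. Bystander.
- cup: mug, 76 mm across, 80 mm high; origin under its centre. Bystander.
- tin: small closed metal tin, 60 mm across, 60 mm high; origin under its centre. Bystander.
Things that resemble listed ones, but are neither listed nor needed, are in the scene too. Of the things shaped like the panel, the wooden one is meant.

How it is judged (in metres and radians):
On the way, in this order (a step that is already met when the one before it is completed fails the run):
1. the panel lies face up in the flipper's pocket, let go, with the flipper on its prop (x of panel in the frame of pocket between -0.005 and 0.005 m and y of panel in the frame of pocket between -0.006 and 0.012 m and z of panel in the frame of pocket between -0.003 and 0.003 m and angle between the z axis of panel and the z axis of pocket, either way round below 0.06 rad and contact force between the fingers and panel below 0.2 N and angle between panel's own z axis and vertical below 1 rad and value of joint flipper below 0.1 rad and linear speed of panel below 0.02 m/s), for 0.3 s.
2. the flipper is swung fully over and the panel lies face-down in the nest (x of panel in the frame of nest between -0.005 and 0.005 m and y of panel in the frame of nest between -0.007 and 0.007 m and z of panel in the frame of nest between 0.015 and 0.021 m and angle between the z axis of panel and the z axis of nest, either way round below 0.06 rad and angle between panel's own z axis and vertical above 3 rad and value of joint flipper above 2.5 rad and contact force between the fingers and panel below 0.2 N), for 0.2 s.
At the end, for the whole second after the job is handed in: the panel lies at rest face-down in the nest (centre within 5 mm along the hinge axis and 7 mm across it, height within 3 mm, flat within 0.06 rad) and the flipper is back at rest on its prop (joint below 0.1) (x of panel in the frame of nest between -0.005 and 0.005 m and y of panel in the frame of nest between -0.007 and 0.007 m and z of panel in the frame of nest between 0.015 and 0.021 m and angle between the z axis of panel and the z axis of nest, either way round below 0.06 rad and angle between panel's own z axis and vertical above 3 rad and value of joint flipper below 0.1 rad and linear speed of panel below 0.02 m/s and velocity of joint flipper between -0.05 and 0.05 rad/s); the robot touches nothing.
It fails at once if the panel is dropped (moves faster than 0.4 m/s out of the fingers before the flipper is swung up) (contact force between the fingers and panel below 0.2 N and linear speed of panel above 0.4 m/s and value of joint flipper below 0.7 rad and angle between panel's own z axis and vertical below 1.5 rad).
It fails at once if the flipper slams (faster than 4 rad/s) (velocity of joint flipper above 4 rad/s or velocity of joint flipper below -4 rad/s).
It fails at once if a bystander (bowl, hammer, jar, cuff, brush, cup, tin) is moved by more than 30 mm (distance of any of bowl, hammer, jar, cuff, brush, cup, tin from where it was at the start of the episode above 0.03 m).
It also fails if it takes over 61 s, if anything falls off the work surface, if the arm or the gripper's body presses on something with over 40 N, if the wrist force passes 120 N, or if a joint passes its speed limit or range.

## Robot

A 6-joint arm with a two-finger parallel gripper is mounted at the origin on the work surface. World frame = base frame: x ahead of the robot, y to its left, z up, the work surface at z = 0. Lengths are in mm, angles in rad, forces in N, time in s.
With the tool pointing down it reaches from about 350 to 775 mm from the base axis. Payload 7.3 kg.
Tool frame: the origin (TCP) lies midway between the tips of the shut fingers; the grasp point (between the pads) lies 19 mm behind it (bot.tcp_to_grasp is the distance from the TCP to the grasp point, in mm); z points along the fingers, y is the line along which they close (so a half turn about z gives the same grasp; the last joint's range is limited). The gripper opens to 92 mm and grips with 3 to 60 N. Pads are 19 mm wide; open, the fingers measure 130 mm over their backs; the gripper's body (75 mm by 190 mm) begins 47 mm behind the grasp point.
Start: joints at [-1.426, 0.342, 1.524, -0, 1.275, -0.146], TCP at [150.55, -502.971, 226.741] pointing down, gripper open.
Joint ranges: [-2.53, 2.53], [-0.77, 2.02], [0.04, 2.7], [-1, 4.14], [0.28, 2.66], [-3.11, 3.11]. Speed limits (rad/s): [2.57, 2.57, 3.14, 3.14, 3.14, 3.14].

## Interface

Orientations are given as [roll, pitch, yaw] about the fixed x, y, z axes, in that order (R = Rz(yaw) Ry(pitch) Rx(roll)).
In Python, from plant import bot, viewer gives the robot as it stands. The module is installed in compiled form; this text tells all that it offers.
- The arm moves only by the shell command python3 -m handwheel 'ROWS'. ROWS is text: rows parted by semicolons, each of 7 numbers parted by spaces: the shift along the tool's x, y, z scaled (see below), then the turn, a rotation vector about the tool's x, y, z scaled (see below), then the opening, from -1 (shut) to 1 (fully open), so that 0 is half open. In form: tx ty tz rx ry rz gripper; .... A call has 1 to 8 rows; each row is the pose to reach, as a shift and turn from the pose commanded when the call began, along the tool's axes at that moment, turning the shorter way round; what a row does not reach only later rows make up. The controller multiplies each number of a shift by 10 cm and each number of a turn by pi rad. A row lasts 1/12 s, in which the tool goes at most 41.7 mm and 7.16 degrees, less where a joint would pass 70% of its speed; a pose out of reach is approached as far as the arm can. A call with a number of a shift or a turn outside -1 to 1 is refused whole. A call with a gripper value outside its range is refused whole. The fingers move at their own pace and stop on an object; the grip force is fixed at half the most. Time passes only in rows, so rows that repeat a pose let the fingers close. It gives the time, the measured TCP pose, the force, the opening and the grip force at its end, in the units of the state.
- bot.get_obs(): the state, without advancing time (a new reading comes with each control period).
- viewer.capture(name): name is "side" or "top" or "wrist"; returns a dict with "frame" (400x640x3 uint8, red, green, blue), "fov_y" (degrees; the focal length in pixels is half the picture's height over the tangent of half this angle, whatever the lens; pixels are square), "cx", "cy" (the principal point, pixels), "T" (4x4, takes a point from camera to world coordinates). Camera axes: x right, y down, z forward; pixel columns grow to the right and rows downward; lengths in mm; the calibration is good to about 2 mm. A picture is of the moment at which its call begins. There is no depth.
- bot.close_job(): hands the job in; it is judged then, once.
Trained networks look in a picture, given as the dict that the camera call returned (one of the last four; its "shot" number tells which), for a name from the list of things; names that differ only in an ending like _2 or _b are one class to them, and where a whole thing is asked for, a point or a joint stands for the part that bears it (a point fixed in the world has none). Each returns a list of dicts, best first, with "score" (0 to 1); they miss things now and then, are a little off and sometimes report something else, mostly with a low value. They report only what shows in the picture. A call takes as long as a camera call. They do not tell look-alikes from the thing itself.
- viewer.recognise(target, picture): "centre" ([column, row] in pixels, amid what is visible of it).
- viewer.cut_out(target, picture): "pixels" (400x640 bool, what is visible of it) and "centre" ([column, row] in pixels, amid what is visible of it).
The state is a dict: "time": time; "joint_positions": joint angles; "dq": joint speeds; "tau": joint torques, N m; "tool_pos": TCP position; "tcp_rot": TCP orientation; "contact_force": force on the tool from outside, world axes, zero at the start; "moment": the same for the moment, N m; "grip_width": finger opening in mm; "finger_force": force on a finger pad.
Only numpy, scipy, OpenCV 4.12 (cv2) and the standard library are available. Lean on these libraries where they do the work, as an engineer would, in place of code of your own. Each camera call takes 0.05 s, during which the arm holds its last target. There are 200 camera calls.

## Working session

There is one attempt and no reset: what is moved stays moved. The work goes in short steps, Python scripts to look and compute and a shell command to move; the robot and the scene stay as the last step left them, time stands still between calls to the robot, and variables do not carry over. Pictures are saved under pics/ and viewed, at most 10 in all, crops included, and the job is handed in when it is done.

```bash
mkdir -p pics
cat > h.py <<'E'
import numpy as np, cv2
from scipy.spatial.transform import Rotation as R
from plant import bot, viewer
def ray(p,uv):
    f=200/np.tan(np.radians(p['fov_y'])/2); T=np.array(p['T'])
    d=T[:3,:3]@np.array([(uv[0]-p['cx'])/f,(uv[1]-p['cy'])/f,1]); return T[:3,3],d/np.linalg.norm(d)
def at(p,uv,z):
    o,d=ray(p,uv); return o+d*(z-o[2])/d[2]
def proj(p,X):
    f=200/np.tan(np.radians(p['fov_y'])/2); T=np.array(p['T'])
    c=(np.atleast_2d(X)-T[:3,3])@T[:3,:3]; return np.c_[f*c[:,0]/c[:,2]+p['cx'],f*c[:,1]/c[:,2]+p['cy']]
def save(p,n): cv2.imwrite('pics/'+n,p['frame'][:,:,::-1])
E
python3 - <<'E'
from h import *
np.set_printoptions(precision=1,suppress=True)
for c in('top','side'):
    p=viewer.capture(c); save(p,c+'1.png'); print(c,p['fov_y'],np.array(p['T']).round(2).tolist())
    for t in('panel','block','jig','flipper','handle','nest','pocket','ledge','hinge','jar','cup','tin','bowl','hammer'):
        try:
            for r in viewer.recognise(t,p)[:3]: print(t,round(r['score'],2),np.array(r['centre']).round(),at(p,r['centre'],30))
        except Exception as e: print(t,e)
o=bot.get_obs();print(o['time'],o['tool_pos'],o['tcp_rot'])
E
```

```text
top 48.552627173751915 [[-0.02, -0.99, 0.17, 285.2], [-1.0, 0.02, 0.0, -4.37], [-0.0, -0.17, -0.99, 1484.64], [0.0, 0.0, 0.0, 1.0]]
panel 0.89 [447. 234.] [ 419.3 -419.8   30. ]
panel 0.72 [410. 211.] [ 498.2 -302.7   30. ]
panel 0.66 [456. 275.] [ 286.8 -441.2   30. ]
block 0.45 [405. 222.] [ 463.2 -284.2   30. ]
jig 0.67 [327. 204.] [528.8 -27.9  30. ]
flipper 0.66 [305. 196.] [558.9  43.4  30. ]
handle 0.66 [305. 197.] [555.5  43.1  30. ]
nest 0.63 [326. 199.] [544.7 -27.   30. ]
nest 0.26 [309. 196.] [556.3  30.8  30. ]
pocket 0.68 [308. 198.] [549.6  34.2  30. ]
ledge 0.88 [308. 198.] [552.2  32.5  30. ]
hinge 0.89 [330. 205.] [526.6 -37.8  30. ]
hinge 0.17 [446. 160.] [ 669.7 -435.4   30. ]
jar 0.35 [327. 204.] [529.4 -30.6  30. ]
cup 0.79 [443. 159.] [ 672.4 -425.1   30. ]
bowl 0.85 [215. 211.] [513.6 341.8  30. ]
hammer 0.92 [311. 139.] [754.8  20.9  30. ]
side 47.205535216086446 [[-0.89, -0.36, 0.3, 140.35], [-0.46, 0.67, -0.58, 772.98], [0.01, -0.65, -0.76, 1120.94], [0.0, 0.0, 0.0, 1.0]]
panel 0.9 [405. 152.] [ 425.  -391.5   30. ]
panel 0.52 [326. 217.] [535.1  -6.1  30. 
[... 209 characters left out ...]
1 -20.   30. ]
nest 0.9 [324. 217.] [539.2  -4.8  30. ]
pocket 0.9 [319. 214.] [558.8  -5.   30. ]
ledge 0.95 [319. 214.] [557.4  -7.1  30. ]
hinge 0.75 [328. 215.] [531.7 -15.5  30. ]
hinge 0.74 [218. 264.] [723.6 284.2  30. ]
hinge 0.34 [255. 207.] [747.8  61.9  30. ]
jar 0.59 [307. 143.] [ 747.7 -268.2   30. ]
jar 0.25 [319. 213.] [560.5  -9.   30. ]
cup 0.82 [343. 123.] [ 683.6 -430.    30. ]
tin 0.64 [214. 313.] [641.6 411.9  30. ]
bowl 0.64 [272. 310.] [513.2 334.9  30. ]
bowl 0.27 [371. 168.] [ 498.4 -264.7   30. ]
hammer 0.69 [328. 220.] [523.3   0.8  30. ]
hammer 0.61 [257. 210.] [733.2  70.1  30. ]
hammer 0.37 [319. 212.] [561.2 -14.1  30. ]
1.5 [ 150.6 -503.   226.8] [3.1 0.  0.3]
```

Run:
```python
import cv2
for n,(x,y,w,h) in (('top1',(200,110,280,190)),('side1',(190,100,280,230))):
    i=cv2.imread(f'pics/{n}.png')[y:y+h,x:x+w]; s=2.6 
    cv2.imwrite(f'pics/{n}c.png',cv2.resize(i,None,fx=s,fy=s,interpolation=cv2.INTER_CUBIC))
```

```text
(no output)
```

View pics/top1c.png

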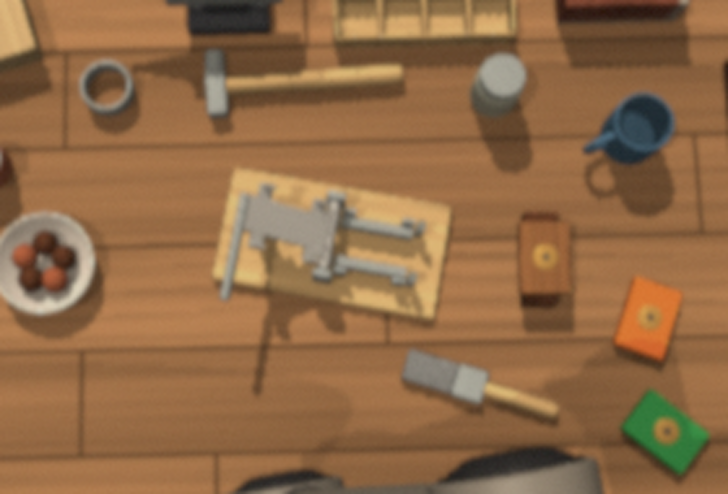

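View pics/side1c.png

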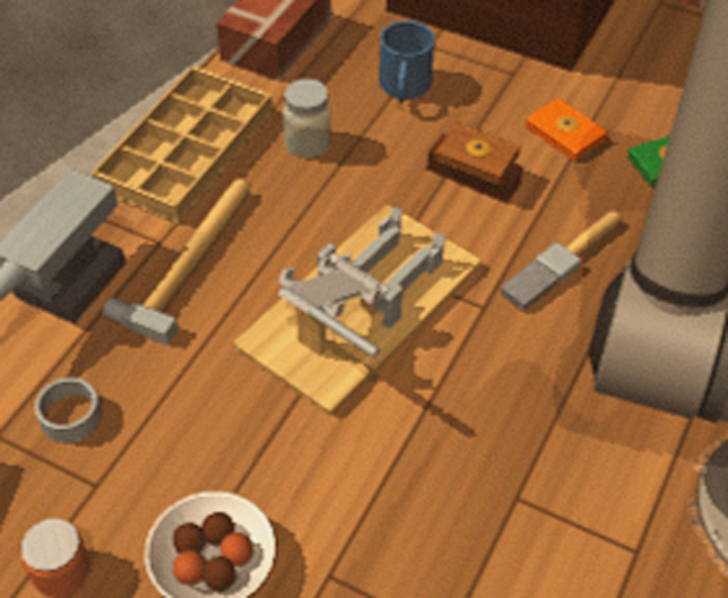

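The top view shows the wooden panel on its block near pixel (410,209). The jig's flipper side is on the left (world +y), with the handle end towards the robot. The orange and green panels are look-alikes.

```bash
cat >> h.py <<'E'
def delta(P,rpy,P0=None,rpy0=None):
    o=bot.get_obs()
    P0=o['tool_pos'] if P0 is None else P0; rpy0=o['tcp_rot'] if rpy0 is None else rpy0
    A=R.from_euler('xyz',rpy0); B=R.from_euler('xyz',rpy)
    return np.r_[A.inv().apply(np.array(P)-P0)/100,(A.inv()*B).as_rotvec()/np.pi].round(3)
E
python3 - <<'E'
from h import *
np.set_printoptions(precision=2,suppress=True)
p=viewer.capture('top')
for t,zs,k in(('panel',53,1),('jig',15,0)):
    for r in viewer.cut_out(t,p)[:3]:
        m=r['pixels'].astype(np.uint8); ys,xs=np.nonzero(m)
        W=np.array([at(p,q,zs)[:2] for q in np.c_[xs,ys]]).astype(np.float32)
        print(t,r['score'],r['centre'],m.sum(),cv2.minAreaRect(W))
# board by colour
hsv=cv2.cvtColor(p['frame'],cv2.COLOR_RGB2HSV); print(hsv[178,300],hsv[232,365],hsv[150,300])
roi=p['frame'][170:240,275:380]
v=hsv[:,:,2]; m=np.zeros_like(v); m[168:240,275:380]=((v>175)&(hsv[:,:,0]>13))[168:240,275:380]
ys,xs=np.nonzero(m); W=np.array([at(p,q,15)[:2] for q in np.c_[xs,ys]]).astype(np.float32); print(len(W),cv2.minAreaRect(W))
o=bot.get_obs(); print(o['tool_pos'],o['tcp_rot']); print(delta([480,-300,220],[np.pi,0,0]))
E
```

```text
panel 0.78 [456.0, 273.4] 612 ((286.6907958984375, -428.829345703125), (96.97486877441406, 66.16946411132812), 50.947269439697266)
panel 0.59 [408.2, 208.3] 535 ((503.9864501953125, -296.4504089355469), (64.5751953125, 89.25011444091797), 88.6512451171875)
jig 0.86 [325.5, 205.6] 3845 ((527.319580078125, -29.083847045898438), (289.8380432128906, 172.81808471679688), 78.65807342529297)
[ 18 120 217] [ 17 128 152] [ 13 143 114]
2016 ((533.5338134765625, -26.374069213867188), (215.22398376464844, 350.9053955078125), 1.690327763557434)
[ 150.56 -502.99  226.77] [3.14 0.   0.29]
[ 3.74 -1.    0.07  0.   -0.    0.09]
```

```bash
for i in 1 2 3; do python3 -m handwheel '0.935 -0.25 0.02 0 0 0 1; 0.935 -0.25 0.02 0 0 0 1;0.935 -0.25 0.02 0 0 0 1' ; done | tail -1; python3 -m handwheel '0.935 -0.25 0.02 0 0 0.094 1; 0.935 -0.25 0.02 0 0 0.094 1;0.935 -0.25 0.02 0 0 0.094 1;0.935 -0.25 0.02 0 0 0.094 1'
python3 - <<'E'
from h import *
np.set_printoptions(precision=2,suppress=True)
p=viewer.capture('wrist'); save(p,'w1.png'); print(np.array(p['T']),p['fov_y'])
for z in (53,):
  for r in viewer.cut_out('panel',p)[:3]:
    m=r['pixels'].astype(np.uint8); ys,xs=np.nonzero(m)
    W=np.array([at(p,q,z)[:2] for q in np.c_[xs,ys]]).astype(np.float32)
    print(r['score'],r['centre'],m.sum(),cv2.minAreaRect(W))
o=bot.get_obs(); print(o['tool_pos'],o['tcp_rot'],o['joint_positions'])
E
```

```text
finger_force: 0.0
time: 2.73
tool_pos: [483.2, -297.3, 218.3]
tcp_rot: [-3.141, -0.001, -0.003]
contact_force: [-1.0, 0.2, 0.7]
grip_width: 91.7
finger_force: 0.0
[[  -0.     -0.95   -0.3   564.33]
 [  -1.      0.      0.   -298.11]
 [  -0.      0.3    -0.95  375.95]
 [   0.      0.      0.      1.  ]] 66.6823863150757
0.97 [320.5, 158.4] 5068 ((505.1979064941406, -297.66473388671875), (64.52545166015625, 91.96894836425781), 88.27864074707031)
0.94 [426.1, 210.9] 3426 ((444.38702392578125, -418.03851318359375), (63.43257522583008, 83.00056457519531), 70.12982940673828)
0.75 [414.5, 321.5] 542 ((295.9740905761719, -422.76849365234375), (67.16576385498047, 22.392576217651367), 47.36937713623047)
[ 480.33 -299.45  218.4 ] [-3.14  0.   -0.  ] [-0.69  0.42  1.42 -0.    1.3   0.88]
```

View pics/w1.png

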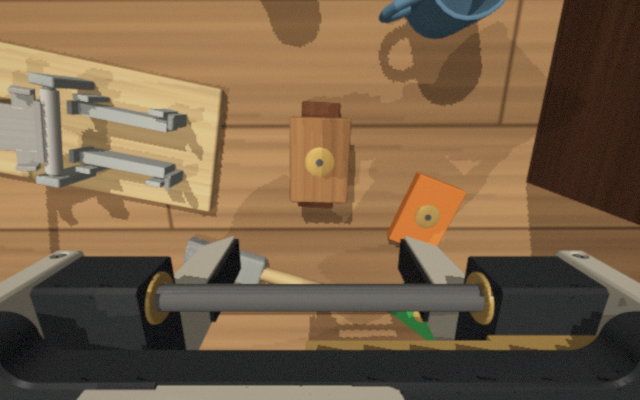

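The wrist view shows the wooden panel centred at pixel (320,160), lying on the block. That agrees with the top view, so I'll descend and grip it.

```bash
python3 -m handwheel '0.247 -0.015 0.4 0 0 0.01 1;0.247 -0.015 0.95 0 0 0.01 1;0.247 -0.015 0.95 0 0 0.01 1;0.247 -0.015 0.95 0 0 0.01 1' | tail -7; python3 -m handwheel '0 0 0.3 0 0 0 1;0 0 0.6 0 0 0 1;0 0 0.8 0 0 0 1;0 0 0.96 0 0 0 1;0 0 0.96 0 0 0 1;0 0 0.96 0 0 0 1'; python3 -c "
from h import *
o=bot.get_obs(); print(o['tool_pos'],o['tcp_rot'],delta([505,-298,27],[np.pi,0,-.03]))"
```

```text
time: 3.17
tool_pos: [501.5, -297.7, 119.0]
tcp_rot: [-3.136, 0.008, -0.036]
contact_force: [-1.0, 1.1, -0.5]
grip_width: 91.9
finger_force: 0.0
time: 3.67
tool_pos: [504.6, -299.7, 28.8]
tcp_rot: [3.141, -0.0, -0.037]
contact_force: [-0.1, 0.4, 0.6]
grip_width: 91.6
finger_force: 0.0
[ 504.64299868 -299.70315865   28.83787641] [ 3.14100409e+00 -4.04909842e-04 -3.65806866e-02] [ 0.003 -0.017  0.018  0.    -0.    -0.002]
```

```bash
python3 -m handwheel '0 -0.015 0.01 0 0 0 -1;0 -0.015 0.01 0 0 0 -1;0 -0.015 0.01 0 0 0 -1;0 -0.015 0.01 0 0 0 -1;0 -0.015 0.01 0 0 0 -1;0 -0.015 0.01 0 0 0 -1;0 -0.015 0.01 0 0 0 -1;0 -0.015 0.01 0 0 0 -1'; python3 -m handwheel '0 0 -0.1 0 0 0 -1;0 0 -0.3 0 0 0 -1;0 0 -0.6 0 0 0 -1;0 0 -0.9 0 0 0 -1;0 0 -1 0 0 0 -1;0 0 -1 0 0 0 -1'; python3 -c "
from h import *
o=bot.get_obs(); print(o['tool_pos'],o['tcp_rot'],o['joint_positions'])"
```

```text
time: 4.33
tool_pos: [505.3, -297.3, 27.5]
tcp_rot: [3.141, -0.001, -0.036]
contact_force: [-0.8, 1.0, 6.3]
grip_width: 64.1
finger_force: 30.0
time: 4.83
tool_pos: [506.3, -298.0, 129.8]
tcp_rot: [3.138, -0.005, -0.036]
contact_force: [0.9, -1.0, -0.6]
grip_width: 63.6
finger_force: 30.0
[ 506.312641   -298.01915996  129.8485435 ] [ 3.1380114  -0.00490691 -0.03581324] [-6.62396935e-01  5.40255148e-01  1.48707999e+00 -2.64286273e-05
  1.10818278e+00  9.44233138e-01]
```

```bash
python3 -m handwheel '0 0 -0.3 0 0 0 -1;-0.1 -0.2 -0.6 0 0 0 -1;-0.2 -0.4 -0.9 0 0 0 -1;-0.3 -0.7 -1 0 0 0 -1;-0.3 -0.9 -1 0 0 0 -1' | tail -1; python3 -m handwheel '-0.1 -0.3 -0.1 0 0 0 -1;-0.2 -0.6 -0.2 0 0 0 -1;-0.3 -0.9 -0.4 0 0 0 -1;-0.3 -0.9 -0.4 0 0 0 -1' | tail -1;  python3 -m handwheel '-0.1 -0.3 0 0 0 0 -1;-0.2 -0.6 0 0 0 0 -1;-0.25 -0.85 0 0 0 0 -1;-0.25 -0.85 0 0 0 0 -1;-0.25 -0.85 0 0 0 0 -1'
python3 - <<'E'
from h import *
np.set_printoptions(precision=1,suppress=True)
p=viewer.capture('wrist'); save(p,'w2.png'); print(np.array(p['T']))
for t in('jig','hinge','handle','pocket','nest','ledge','flipper','panel'):
    for r in viewer.recognise(t,p)[:2]: print(t,round(r['score'],2),np.array(r['centre']),at(p,r['centre'],62))
E
```

```text
finger_force: 30.0
finger_force: 30.0
time: 6.0
tool_pos: [429.0, -28.5, 265.5]
tcp_rot: [-3.142, 0.002, -0.033]
contact_force: [0.0, -0.5, -1.1]
grip_width: 63.9
finger_force: 30.0
[[ -0.   -1.   -0.3 510.6]
 [ -1.    0.    0.  -31.7]
 [ -0.    0.3  -1.  422.8]
 [  0.    0.    0.    1. ]]
jig 0.55 [306.3  73.9] [541.  -18.7  62. ]
hinge 0.9 [306.7  72.9] [542.  -19.2  62. ]
handle 0.48 [242.8  67.2] [550.1  50.4  62. ]
pocket 0.74 [244.3  70.6] [546.6  49.1  62. ]
nest 0.77 [309.7  76. ] [538.7 -22.3  62. ]
ledge 0.82 [240.5  68.5] [548.9  53.1  62. ]
flipper 0.6 [240.6  63.8] [553.6  52.4  62. ]
panel 0.84 [612.7 160. ] [ 433.4 -380.4   62. ]
panel 0.7 [318.5 243.3] [335.6 -25.1  62. ]
```

View pics/w2.png

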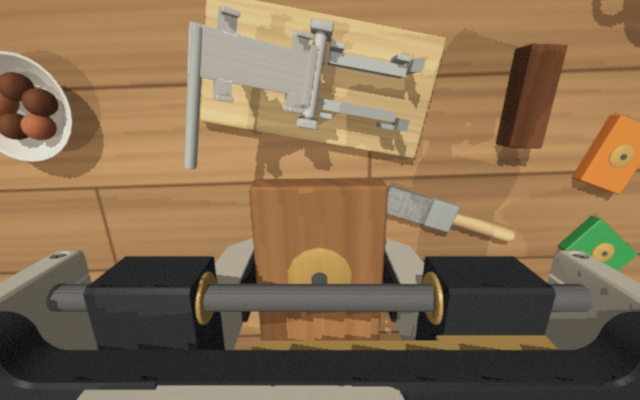

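Run:
```python
import cv2
i=cv2.imread('pics/w2.png')[0:180,180:450]
cv2.imwrite('pics/w2c.png',cv2.resize(i,None,fx=2.9,fy=2.9,interpolation=cv2.INTER_CUBIC))
```

```text
(no output)
```

View pics/w2c.png

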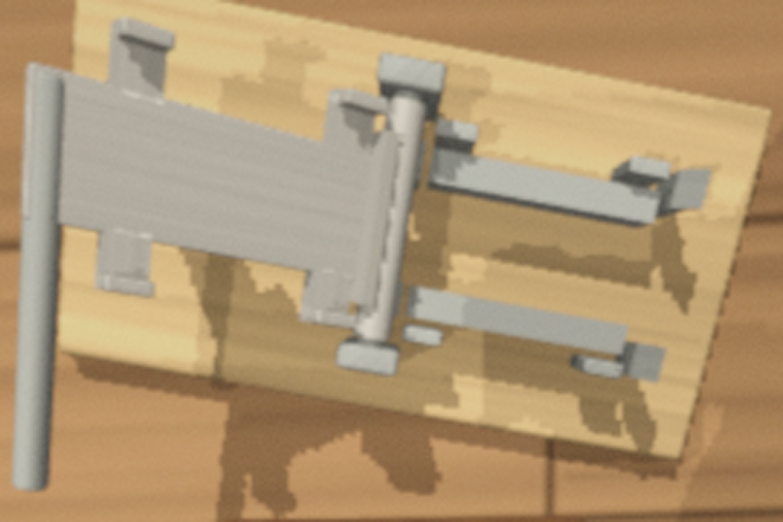

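```bash
cat > fit.py <<'E'
from h import *
from scipy.optimize import least_squares
np.set_printoptions(precision=2,suppress=True)
p=viewer.capture('wrist')
c=lambda x,y:np.array([x/2.9+180,y/2.9])
def tw(v,L): # jig-frame pts (hinge at y=0) -> world
    L=np.atleast_2d(L); a=v[2]; return np.c_[v[0]+L[:,0]*np.cos(a)-L[:,1]*np.sin(a), v[1]+L[:,0]*np.sin(a)+L[:,1]*np.cos(a), L[:,2]]
def res(v,pr=False):
    pts=[((55,0,72),c(414,60)),((-45,0,72),c(371,343)),((75,v[3],15),c(770,108)),((-75,v[3],15),c(682,458)),((-110,107.7,119.5),c(30,487))]
    r=[proj(p,tw(v,l))[0]-q for l,q in pts]
    def line(x,q): # pixel point on line x=const,z=15
        w=at(p,q,15)[:2]-v[:2]; return (w[0]*np.cos(v[2])+w[1]*np.sin(v[2])-x)*.85
    r=np.r_[np.ravel(r),line(-75,c(60,350)),line(75,c(215,0))]
    # rod axis direction
    o,d=ray(p,c(45,100)); A=tw(v,[(-110,107.7,119.5),(0,107.7,119.5)]); uv=proj(p,A); e=uv[1]-uv[0]; e/=np.linalg.norm(e); k=c(45,100)-uv[0]
    return np.r_[r,k[0]*e[1]-k[1]*e[0]]
s=least_squares(res,[540,-28,-.19,-145],loss='soft_l1'); print(s.x,res(s.x))
np.save('jig.npy',s.x)
# where panel is held: medallion
o=bot.get_obs(); print(o['tool_pos'],o['tcp_rot'])
for q in [(250.5,182),(386,181)]: print(at(p,q,o['tool_pos'][2]+19+8))
print(at(p,(319,279),o['tool_pos'][2]+19+10.5))
E
python3 fit.py
```

```text
[ 538.45  -28.21   -0.21 -149.04] [-0.41 -1.46 -0.94  0.71  0.99 -0.48 -1.31  0.76  0.29  0.03  1.21 -0.69
  0.9 ]
[429.58 -29.56 266.62] [ 3.14  0.   -0.04]
[478.77  -1.6  293.62]
[477.02 -61.43 293.62]
[430.2  -30.11 296.12]
```

```bash
cat >> h.py <<'E'
def jig():
    v=np.load('jig.npy'); return np.array([v[0],v[1],0]),R.from_euler('z',v[2])
def pocket_pose(y,z,x=0,off=0.):
    o,J=jig(); Y=np.array([0,np.cos(np.pi/6),.5]); Z=np.array([0,-.5,np.cos(np.pi/6)])
    P=o+J.apply(np.array([x,0,62])+Y*(58+y)+Z*z)
    M=J*R.from_matrix(np.c_[Y,[1,0,0],-Z]); return P,M.as_euler('xyz')
E
python3 - <<'E'
from h import *
P,e=pocket_pose(2,80); print(P,e); d=delta(P,e); print(d)
print('half',delta([440,-30,267],[np.pi,0,0.65]))
E
```

```text
[540.90379058 -16.50006022 161.2820323 ] [ 3.14159265 -0.52359878  1.3644193 ]
[ 1.108 -0.171  1.053  0.117  0.138 -0.435]
half [ 0.104  0.001 -0.004  0.     0.    -0.219]
```

```bash
python3 -m handwheel '0.1 0 0 0.01 0.015 -0.04 -1;0.25 -0.03 0 0.02 0.03 -0.08 -1;0.4 -0.06 0 0.03 0.045 -0.12 -1;0.55 -0.09 0 0.045 0.055 -0.16 -1;0.7 -0.12 0 0.055 0.065 -0.2 -1;0.85 -0.15 0 0.065 0.075 -0.235 -1;0.95 -0.17 0 0.07 0.085 -0.27 -1;1 -0.17 0 0.07 0.085 -0.27 -1'
python3 - <<'E'
from h import *
o=bot.get_obs(); print(o['joint_positions'])
print(delta(*pocket_pose(2,120)))
E
```

```text
time: 7.17
tool_pos: [531.0, -16.5, 266.2]
tcp_rot: [-3.053, -0.326, 0.811]
contact_force: [-0.1, 0.1, -2.0]
grip_width: 63.4
finger_force: 30.0
[-0.37861627  0.26786952  1.56897341  0.34987685  1.28390773  0.26991414]
[-0.322  0.233  0.615  0.045  0.054 -0.163]
```

```bash
python3 -m handwheel '-0.06 0.05 0.12 0.01 0.01 -0.035 -1;-0.13 0.1 0.24 0.02 0.02 -0.07 -1;-0.2 0.15 0.36 0.03 0.03 -0.105 -1;-0.27 0.2 0.48 0.04 0.045 -0.14 -1;-0.32 0.233 0.6 0.045 0.054 -0.163 -1;-0.322 0.233 0.615 0.045 0.054 -0.163 -1;-0.322 0.233 0.615 0.045 0.054 -0.163 -1'
python3 - <<'E'
from h import *
from fit import tw
o=bot.get_obs(); print(o['joint_positions'], delta(*pocket_pose(2,30)))
v=np.load('jig.npy'); s=np.sqrt(3)/2
def pk(x,y,z): return (x,s*(58+y)-.5*z,62+.5*(58+y)+s*z)
L=[(55,0,72),(-55,0,72),(75,v[3],15),(-75,v[3],15),(75,v[3]+290,15),(-75,v[3]+290,15),pk(-82,64,-4),pk(-110,64,-4)]
T=R.from_euler('xyz',o['tcp_rot']); tp=o['tool_pos']
C=[tp+T.apply([a,b,-25.5]) for a in(-46,46) for b in(-32,32)]+[tp+T.apply([0,0,-28.5])]
for n in('side','top'):
    p=viewer.capture(n); f=p['frame'][:,:,::-1].copy()
    x0,y0,w,h=(250,150,140,120) if n=='side' else (270,160,130,90); k=5
    g=cv2.resize(f[y0:y0+h,x0:x0+w],None,fx=k,fy=k,interpolation=cv2.INTER_CUBIC)
    for X,col in ((tw(v,L),(0,0,255)),(np.array(C),(255,0,0))):
        for q in proj(p,X): cv2.drawMarker(g,tuple(int(a) for a in (q-[x0,y0]+.5)*k),col,cv2.MARKER_CROSS,14,1)
    cv2.imwrite(f'pics/ov_{n}.png',g)
E
```

```text
time: 7.75
tool_pos: [535.4, -35.9, 195.5]
tcp_rot: [-3.136, -0.522, 1.353]
contact_force: [-0.0, 0.4, -0.1]
grip_width: 64.1
finger_force: 30.0
[ 576.52  181.73    1.18 -140.08] [  0.7   -3.47   0.02 -24.67 -17.15  16.39   1.28  -0.   -13.11 -57.95
   2.42  37.88   4.14]
[535.73 -35.58 196.61] [-3.14 -0.52  1.35]
[507.36   5.2  223.61]
[575.01  -9.13 223.61]
[531.34 -49.05 226.11]
[-0.5   0.43  1.6   0.52  1.31 -0.47] [ 1.58 -0.42  1.81  0.22  0.   -0.39]
```

View pics/ov_side.png

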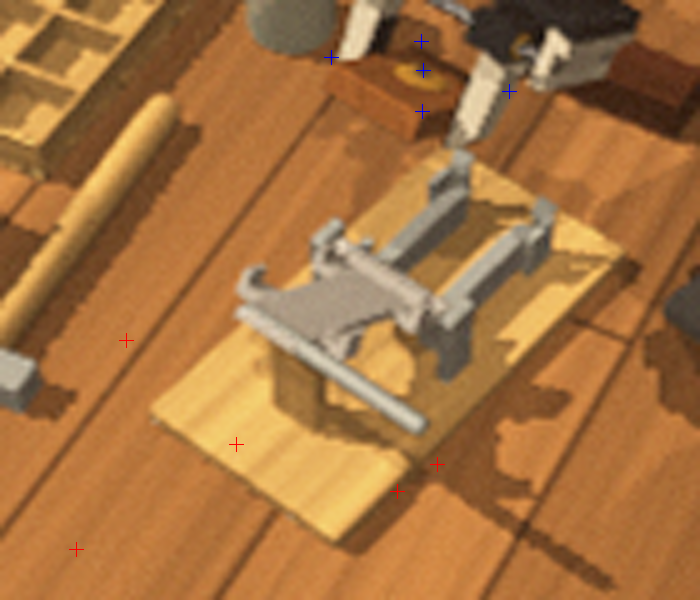

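The panel overlay agrees with the picture: the medallion is at crop (418,75), against an expected (423,71). The red marks are wrong because importing the fit script overwrote the jig pose. I'll restore it and redo the overlay.

```bash
rm fit.py
python3 - <<'E'
from h import *
v=np.array([538.45,-28.21,-0.2064,-149.04]); np.save('jig.npy',v); s=np.sqrt(3)/2
o,J=jig()
def pk(x,y,z): return (x,s*(58+y)-.5*z,62+.5*(58+y)+s*z)
L=[(55,0,72),(-55,0,72),(75,v[3],15),(-75,v[3],15),(75,v[3]+290,15),(-75,v[3]+290,15),pk(-82,64,-4),pk(-110,64,-4),pk(0,0,0)]
G=[]
for n,(x0,y0,w,h),k in(('side',(250,150,140,120),3.5),('top',(280,165,110,90),4)):
    p=viewer.capture(n); f=p['frame'][:,:,::-1]
    g=cv2.resize(f[y0:y0+h,x0:x0+w],None,fx=k,fy=k,interpolation=cv2.INTER_CUBIC)
    for q in proj(p,o+J.apply(L)): cv2.drawMarker(g,tuple(int(a) for a in (q-[x0,y0]+.5)*k),(0,0,255),cv2.MARKER_CROSS,10,1)
    G.append(cv2.copyMakeBorder(g,0,420-g.shape[0],0,0,cv2.BORDER_CONSTANT)[:,:400])
cv2.imwrite('pics/ov2.png',np.hstack(G))
print(delta(*pocket_pose(2,30)),pocket_pose(2,30))
E
```

```text
[-0.013  0.008  0.911  0.001  0.001 -0.001] (array([546.02480774,   7.96701703, 117.98076211]), array([-3.14159265, -0.52359878,  1.36439633]))
```

View pics/ov2.png

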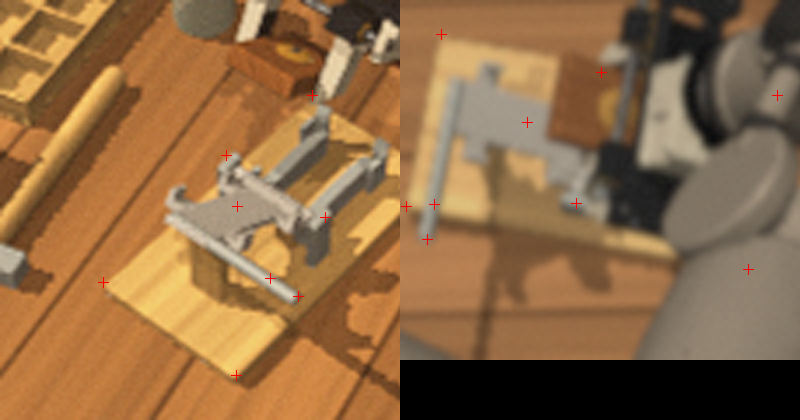

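The overlay now matches the jig in both views: handle end, cheeks and plate centre agree to within about 1 pixel. I'll descend along the pocket normal.

```bash
python3 -m handwheel '-0.01 0.01 0.2 0 0 0 -1;-0.01 0.01 0.4 0 0 0 -1;-0.01 0.01 0.6 0 0 0 -1;-0.01 0.01 0.8 0 0 0 -1;-0.01 0.01 0.9 0 0 0 -1;-0.01 0.01 0.9 0 0 0 -1;-0.01 0.01 0.9 0 0 0 -1'; python3 -c "
from h import *
print(delta(*pocket_pose(2,-6.5)))"
```

```text
time: 8.58
tool_pos: [546.0, 7.5, 118.5]
tcp_rot: [-3.14, -0.522, 1.359]
contact_force: [0.2, -0.6, -0.4]
grip_width: 63.9
finger_force: 30.0
[ 0.002 -0.001  0.372  0.     0.001 -0.001]
```

```bash
python3 -m handwheel '0 0 0.08 0 0 0 -1;0 0 0.16 0 0 0 -1;0 0 0.23 0 0 0 -1;0 0 0.28 0 0 0 -1;0 0 0.31 0 0 0 -1;0 0 0.33 0 0 0 -1;0 0 0.33 0 0 0 -1'; python3 -c "
from h import *
print(delta(*pocket_pose(2,-6.5)))"
```

```text
time: 9.17
tool_pos: [549.0, 23.6, 88.9]
tcp_rot: [-3.139, -0.522, 1.358]
contact_force: [0.6, 0.1, -1.7]
grip_width: 63.6
finger_force: 30.0
[ 0.007  0.003  0.034  0.     0.001 -0.002]
```

```bash
for k in 1 2; do python3 -m handwheel '0 0 0.01 0 0 0 -1;0 0 0.02 0 0 0 -1;0 0 0.02 0 0 0 -1' | grep -E 'tool|contact'; done;  python3 -c "
from h import *
print(delta(*pocket_pose(2,-6.5)))"
```

```text
tool_pos: [549.4, 24.3, 87.6]
contact_force: [-0.5, -0.4, -1.3]
tool_pos: [549.5, 25.4, 85.7]
contact_force: [-0.4, -0.8, -1.2]
[ 0.007  0.002 -0.003  0.     0.001 -0.002]
```

```bash
for k in 1 2; do python3 -m handwheel '0 0 0.01 0 0 0 -1;0 0 0.01 0 0 0 -1;0 0 0.01 0 0 0 -1' | grep -E 'tool|contact'; done
```

```text
tool_pos: [549.6, 25.9, 84.9]
contact_force: [-0.6, -0.4, -0.8]
tool_pos: [549.9, 26.2, 84.2]
contact_force: [-0.3, -1.7, -0.2]
```

```bash
python3 -m handwheel '0 0 0.007 0 0 0 -1;0 0 0.007 0 0 0 -1;0 0 0.007 0 0 0 -1' | grep -E 'tool|contact'
```

```text
tool_pos: [549.9, 26.2, 84.2]
contact_force: [-3.6, -4.7, 6.6]
```

```bash
python3 -m handwheel '0 0 0 0 0 0 -0.2;0 0 0 0 0 0 0.4;0 0 0 0 0 0 0.6;0 0 0 0 0 0 0.7;0 0 0 0 0 0 0.7;0 0 0 0 0 0 0.7'; python3 -m handwheel '0 0 -0.1 0 0 0 0.7;0 0 -0.3 0 0 0 0.7;0 0 -0.6 0 0 0 0.7;0 0 -0.9 0 0 0 0.7;0 0 -1 0 0 0 0.7;0 0 -1 0 0 0 0.7'
python3 - <<'E'
from h import *
p=viewer.capture('wrist'); save(p,'w3.png')
o,J=jig(); s=np.sqrt(3)/2
def pk(x,y,z): return (x,s*(58+y)-.5*z,62+.5*(58+y)+s*z)
g=p['frame'][:,:,::-1].copy()
for q in proj(p,o+J.apply([pk(a,b,18) for a in(-32,32) for b in(-46,46)]+[pk(0,0,21),pk(-82,64,-4)])): cv2.drawMarker(g,tuple(int(a) for a in q),(0,0,255),cv2.MARKER_CROSS,10,1)
cv2.imwrite('pics/w3o.png',g)
H=np.array([-82,s*122+2,62+61-4*s]); 
yaw=np.load('jig.npy')[2]
W=o+J.apply(H); print('handle',W); ob=bot.get_obs(); print(ob['joint_positions'])
print('above', delta(W+[0,0,100-19],[np.pi,0,yaw]))
E
```

```text
time: 10.92
tool_pos: [549.8, 26.9, 83.3]
tcp_rot: [-3.139, -0.522, 1.358]
contact_force: [0.4, -0.4, -0.0]
grip_width: 78.1
finger_force: 0.0
time: 11.42
tool_pos: [540.7, -23.9, 172.6]
tcp_rot: [3.137, -0.52, 1.36]
contact_force: [1.0, 0.1, -0.6]
grip_width: 78.0
finger_force: 0.0
handle [480.25303     93.96501005 119.53589838]
[-0.48021937  0.46089051  1.63182223  0.5315406   1.24645618 -0.49131725]
above [ 1.028 -0.829  0.248 -0.129 -0.131  0.486]
```

View pics/w3o.png

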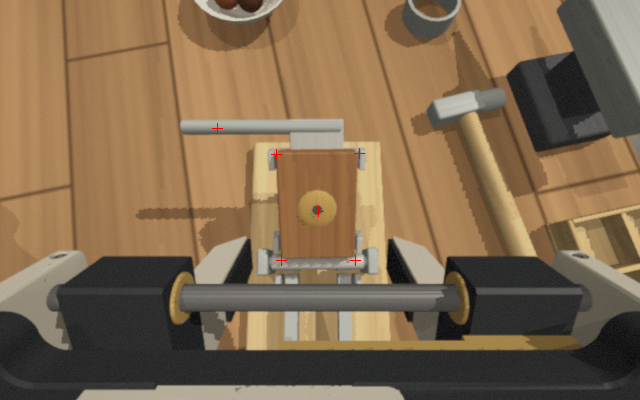

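The panel is seated square between the tabs, with its corners on the markers and the medallion at (318,209). The handle marker sits on the rod at (217,128). Next I go to the handle.

```bash
python3 -m handwheel '0.05 0 -0.2 0 0 0 0.7;0.15 -0.05 -0.4 -0.01 -0.01 0.04 0.5;0.3 -0.15 -0.4 -0.02 -0.02 0.08 0.3;0.45 -0.25 -0.4 -0.03 -0.03 0.12 0;0.6 -0.35 -0.35 -0.04 -0.04 0.16 0;0.75 -0.45 -0.3 -0.055 -0.055 0.2 0;0.85 -0.55 -0.25 -0.065 -0.065 0.24 0;0.9 -0.65 -0.2 -0.075 -0.075 0.28 0'
python3 - <<'E'
from h import *
ob=bot.get_obs(); print(ob['joint_positions'])
print('above', delta(np.array([480.3,94,119.5+60]),[np.pi,0,-.206]))
E
```

```text
time: 12.13
tool_pos: [489.3, 59.9, 231.6]
tcp_rot: [-3.029, -0.242, 0.506]
contact_force: [-0.0, 0.3, -1.3]
grip_width: 46.1
finger_force: 0.0
[-0.19255224  0.1927963   1.74995841  0.2713297   1.10030816  0.74711471]
above [-0.04  -0.281  0.561 -0.061 -0.061  0.23 ]
```

```bash
python3 -m handwheel '-0.01 -0.05 0.08 -0.01 -0.01 0.04 0;-0.02 -0.1 0.16 -0.02 -0.02 0.08 0;-0.03 -0.15 0.24 -0.03 -0.03 0.12 0;-0.04 -0.2 0.33 -0.045 -0.045 0.16 0;-0.04 -0.25 0.42 -0.055 -0.055 0.2 0;-0.04 -0.28 0.5 -0.061 -0.061 0.23 0;-0.04 -0.28 0.56 -0.061 -0.061 0.23 0;-0.04 -0.28 0.56 -0.061 -0.061 0.23 0'
python3 - <<'E'
from h import *
p=viewer.capture('wrist'); save(p,'w4.png')
g=p['frame'][:,:,::-1].copy()
o,J=jig();
A=[o+J.apply([x,107.7,119.5]) for x in(-110,-82,-50)]
ob=bot.get_obs(); print(ob['joint_positions'],ob['tcp_rot']); T=R.from_euler('xyz',ob['tcp_rot'])
print(proj(p,A),proj(p,ob['tool_pos']))
print('down', delta(np.array([480.3,94,119.5-19]),[np.pi,0,-.206]))
E
```

```text
time: 12.8
tool_pos: [480.1, 93.4, 177.6]
tcp_rot: [-3.14, 0.004, -0.202]
contact_force: [-0.8, 1.0, -0.1]
grip_width: 45.9
finger_force: 0.0
[0.03279391 0.32490402 1.69305301 0.00249888 1.12572474 1.80298716] [-3.13988093e+00  2.55271152e-03 -2.00472920e-01]
[[317.29467217 249.04656729]
 [317.41136864 215.67406432]
 [317.55592514 174.33423452]] [[318.60871709 251.98677182]]
down [-0.    -0.009  0.78  -0.001  0.001  0.002]
```

```bash
python3 -m handwheel '0 -0.01 0.25 0 0 0 0;0 -0.01 0.5 0 0 0 0;0 -0.01 0.7 0 0 0 0;0 -0.01 0.78 0 0 0 0;0 -0.01 0.78 0 0 0 0' | grep -E 'tool|contact'; python3 -m handwheel '0 0 0 0 0 0 -1;0 0 0 0 0 0 -1;0 0 0 0 0 0 -1;0 0 0 0 0 0 -1;0 0 0 0 0 0 -1;0 0 0 0 0 0 -1;0 0 0 0 0 0 -1;0 0 0 0 0 0 -1'
python3 - <<'E'
from h import *
ob=bot.get_obs(); print(ob['tool_pos'],ob['tcp_rot'])
# arc in tool-axes units, tool upright, relative to start theta=30deg
a=np.radians(np.arange(30,181,7.5)); y=122*np.cos(a)+4*np.sin(a); z=62+122*np.sin(a)-4*np.cos(a)
o,J=jig(); W=np.array([J.apply([0,Y-y[0],Z-z[0]]) for Y,Z in zip(y,z)])
T=R.from_euler('xyz',ob['tcp_rot']); print(np.c_[np.degrees(a),(T.inv().apply(W)/100)].round(3))
E
```

```text
tool_pos: [480.3, 93.0, 100.8]
contact_force: [0.1, -0.6, -0.0]
time: 13.93
tool_pos: [482.8, 95.2, 103.6]
tcp_rot: [-3.135, -0.004, -0.204]
contact_force: [0.8, 10.8, 3.0]
grip_width: 10.6
finger_force: 30.0
[482.8047457   95.20114946 103.57101134] [-3.13515451 -0.00383346 -0.2039964 ]
[[ 3.000e+01  0.000e+00  0.000e+00  0.000e+00]
 [ 3.750e+01  0.000e+00  8.300e-02 -1.360e-01]
 [ 4.500e+01  1.000e-03  1.840e-01 -2.600e-01]
 [ 5.250e+01  1.000e-03  3.000e-01 -3.700e-01]
 [ 6.000e+01  1.000e-03  4.290e-01 -4.640e-01]
 [ 6.750e+01  1.000e-03  5.690e-01 -5.400e-01]
 [ 7.500e+01  1.000e-03  7.180e-01 -5.970e-01]
 [ 8.250e+01  0.000e+00  8.740e-01 -6.350e-01]
 [ 9.000e+01 -0.000e+00  1.032e+00 -6.510e-01]
 [ 9.750e+01 -0.000e+00  1.192e+00 -6.470e-01]
 [ 1.050e+02 -1.000e-03  1.350e+00 -6.220e-01]
 [ 1.125e+02 -1.000e-03  1.503e+00 -5.770e-01]
 [ 1.200e+02 -2.000e-03  1.649e+00 -5.120e-01]
 [ 1.275e+02 -3.000e-03  1.785e+00 -4.280e-01]
 [ 1.350e+02 -3.000e-03  1.909e+00 -3.280e-01]
 [ 1.425e+02 -4.000e-03  2.019e+00 -2.120e-01]
 [ 1.500e+02 -5.000e-03  2.113e+00 -8.300e-02]
 [ 1.575e+02 -6.000e-03  2.189e+00  5.700e-02]
 [ 1.650e+02 -6.000e-03  2.246e+00  2.060e-01]
 [ 1.725e+02 -7.000e-03  2.283e+00  3.620e-01]
 [ 1.800e+02 -8.000e-03  2.300e+00  5.210e-01]]
```

```bash
python3 -m handwheel '0 0.03 -0.06 0 0 0 -1;0 0.08 -0.135 0 0 0 -1;0 0.18 -0.26 0 0 0 -1;0 0.3 -0.37 0 0 0 -1;0 0.43 -0.465 0 0 0 -1;0 0.57 -0.54 0 0 0 -1;0 0.65 -0.57 0 0 0 -1;0 0.72 -0.597 0 0 0 -1'
python3 - <<'E'
from h import *
o,J=jig(); ob=bot.get_obs(); q=J.inv().apply(ob['tool_pos']-o)
y,z=q[1],q[2]+19-62; print(q, np.hypot(y,z), np.degrees(np.arctan2(z,y)))
E
```

```text
time: 14.6
tool_pos: [467.9, 23.4, 164.2]
tcp_rot: [-3.136, -0.005, -0.204]
contact_force: [-0.5, 5.7, 4.8]
grip_width: 11.0
finger_force: 30.0
[-79.62942035  36.07022799 164.1899162 ] 126.44388927639966 73.4252102546063
```

```bash
python3 -m handwheel '0 0.08 -0.022 0 0 0 -1;0 0.156 -0.038 0 0 0 -1;0 0.235 -0.047 0 0 0 -1;0 0.314 -0.054 0 0 0 -1;0 0.4 -0.053 0 0 0 -1;0 0.474 -0.05 0 0 0 -1;0 0.55 -0.04 0 0 0 -1;0 0.63 -0.025 0 0 0 -1'
python3 - <<'E'
from h import *
p=viewer.capture('side'); save(p,'s5.png')
cv2.imwrite('pics/s5c.png',cv2.resize(p['frame'][140:270,240:420,::-1],None,fx=4,fy=4,interpolation=cv2.INTER_CUBIC))
o,J=jig(); ob=bot.get_obs(); q=J.inv().apply(ob['tool_pos']-o)
y,z=q[1],q[2]+19-62; print(q, np.hypot(y,z), np.degrees(np.arctan2(z,y)))
E
```

```text
time: 15.27
tool_pos: [454.2, -40.0, 164.1]
tcp_rot: [-3.139, -0.001, -0.204]
contact_force: [-0.2, 0.8, 2.6]
grip_width: 10.6
finger_force: 30.0
[-80.07119788 -30.04670706 163.89910512] 124.57687676416407 103.95679057280651
```

```bash
python3 -m handwheel '0 0.075 0.02 0 0 0 -1;0 0.153 0.045 0 0 0 -1;0 0.225 0.075 0 0 0 -1;0 0.3 0.11 0 0 0 -1;0 0.37 0.15 0 0 0 -1;0 0.435 0.194 0 0 0 -1;0 0.5 0.243 0 0 0 -1;0 0.56 0.294 0 0 0 -1'
python3 - <<'E'
from h import *
p=viewer.capture('side'); q=viewer.capture('top')
a=cv2.resize(p['frame'][140:265,250:390,::-1],None,fx=2.8,fy=2.8); b=cv2.resize(q['frame'][160:250,290:390,::-1],None,fx=3.9,fy=3.9)
cv2.imwrite('pics/s6c.png',np.hstack([a[:350],b[:350]]))
E
```

```text
time: 15.98
tool_pos: [442.7, -94.5, 134.2]
tcp_rot: [-3.139, -0.001, -0.204]
contact_force: [-2.4, 2.1, -0.9]
grip_width: 10.9
finger_force: 30.0
```

View pics/s6c.png

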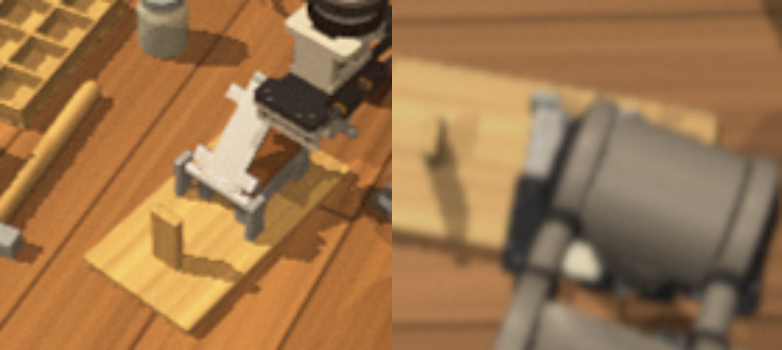

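The panel (brown, at about (275,165) in the left image) has dropped into the nest under the flipper. I'll finish the swing.

```bash
python3 -m handwheel '0 0.06 0.056 0 0 0 -1;0 0.11 0.116 0 0 0 -1;0 0.16 0.18 0 0 0 -1;0 0.204 0.245 0 0 0 -1;0 0.245 0.315 0 0 0 -1;0 0.28 0.385 0 0 0 -1;0 0.31 0.46 0 0 0 -1;0 0.337 0.534 0 0 0 -1' | grep -E 'tool|contact'; python3 -m handwheel '0 0.02 0.075 0 0 0 -1;0 0.037 0.155 0 0 0 -1;0 0.047 0.22 0 0 0 -1;0 0.05 0.28 0 0 0 -1;0 0.05 0.29 0 0 0 -1;0 0.05 0.29 0 0 0 -1'
python3 - <<'E'
from h import *
o,J=jig(); ob=bot.get_obs(); q=J.inv().apply(ob['tool_pos']-o)
print(q, ob['contact_force'])
E
```

```text
tool_pos: [436.2, -126.0, 80.3]
contact_force: [0.7, 12.5, -2.5]
time: 17.25
tool_pos: [436.1, -129.6, 53.5]
tcp_rot: [-3.136, -0.002, -0.204]
contact_force: [-1.2, 18.8, 19.9]
grip_width: 10.9
finger_force: 30.0
[ -79.41817393 -120.23158001   53.45872468] [-1.21257377 18.7593697  19.88852844]
```

```bash
python3 -m handwheel '0 0 0 0 0 0 -1;0 0 0 0 0 0 -1;0 0 0 0 0 0 -1;0 0 0 0 0 0 -1;0 0 0 0 0 0 -1;0 0 0 0 0 0 -1' | grep -E 'tool|contact'
python3 -m handwheel '0 -0.006 -0.08 0 0 0 -1;0 -0.017 -0.16 0 0 0 -1;0 -0.054 -0.315 0 0 0 -1;0 -0.111 -0.464 0 0 0 -1;0 -0.187 -0.604 0 0 0 -1;0 -0.281 -0.733 0 0 0 -1;0 -0.391 -0.849 0 0 0 -1' | grep -E 'tool|contact'
python3 -m handwheel '0 -0.124 -0.1 0 0 0 -1;0 -0.26 -0.184 0 0 0 -1;0 -0.406 -0.249 0 0 0 -1;0 -0.559 -0.294 0 0 0 -1;0 -0.717 -0.319 0 0 0 -1;0 -0.877 -0.323 0 0 0 -1;0 -0.877 -0.323 0 0 0 -1' | grep -E 'tool|contact'
python3 - <<'E'
from h import *
o,J=jig(); p=viewer.capture('side'); 
L=[(a,-58+b,60) for a in(-32,32) for b in(-46,46)]
a=p['frame'][140:265,280:420,::-1]; a=cv2.resize(a,None,fx=5,fy=5,interpolation=cv2.INTER_CUBIC)[:600]
for q in proj(p,o+J.apply(L)): cv2.drawMarker(a,tuple(int(c) for c in (q-[280,140]+.5)*5),(0,0,255),cv2.MARKER_CROSS,14,1)
cv2.imwrite('pics/s7c.png',a)
E
```

```text
tool_pos: [436.0, -129.6, 53.4]
contact_force: [-2.1, 19.1, 19.7]
tool_pos: [443.4, -93.9, 137.2]
contact_force: [0.1, 0.7, -7.0]
tool_pos: [462.4, -7.0, 171.1]
contact_force: [-4.3, 1.5, 11.3]
```

View pics/s7c.png

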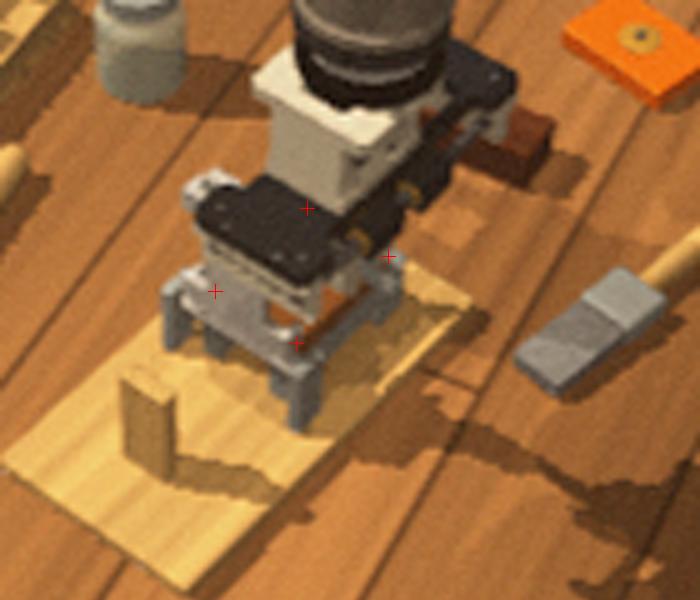

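The visible strip of panel in the nest lines up with the expected back outline near (300,340). The viewing budget is used up, so I'll check the rest by numbers and swing back to the prop.

```bash
python3 -m handwheel '0 -0.158 0.016 0 0 0 -1;0 -0.314 0.054 0 0 0 -1;0 -0.463 0.111 0 0 0 -1;0 -0.603 0.187 0 0 0 -1;0 -0.732 0.281 0 0 0 -1;0 -0.848 0.391 0 0 0 -1;0 -0.848 0.391 0 0 0 -1' | grep -E 'tool|contact'
python3 -m handwheel '0 -0.05 0.055 0 0 0 -1;0 -0.1 0.12 0 0 0 -1;0 -0.145 0.19 0 0 0 -1;0 -0.175 0.24 0 0 0 -1;0 -0.184 0.26 0 0 0 -1;0 -0.184 0.26 0 0 0 -1;0 -0.184 0.26 0 0 0 -1'; python3 -c "
from h import *
print(delta([482.8,95.2,103.6],[np.pi,0,-.206]))"
```

```text
tool_pos: [480.1, 76.7, 129.7]
contact_force: [3.0, 3.1, 1.3]
time: 20.13
tool_pos: [483.6, 93.8, 104.8]
tcp_rot: [-3.138, -0.005, -0.204]
contact_force: [5.1, 2.2, 1.3]
grip_width: 10.6
finger_force: 30.0
[-0.011 -0.012  0.012 -0.001 -0.002  0.001]
```

```bash
python3 -m handwheel '0 -0.006 0.01 0 0 0 -1;0 -0.012 0.02 0 0 0 -1;0 -0.012 0.02 0 0 0 -1' | grep -E 'tool|contact'; python3 -m handwheel '0 0 0 0 0 0 -0.6;0 0 0 0 0 0 -0.5;0 0 0 0 0 0 -0.3;0 0 0 0 0 0 -0.2;0 0 0 0 0 0 -0.2;0 0 0 0 0 0 -0.2'; python3 -m handwheel '0 0 -0.1 0 0 0 -0.2;0 0 -0.3 0 0 0 -0.2;0 0 -0.6 0 0 0 -0.2;0 0 -0.9 0 0 0 -0.2;0 0 -1 0 0 0 -0.2;0 0 -1 0 0 0 -0.2' | grep -E 'tool|contact'; python3 -m handwheel '-0.3 0 -0.2 0 0 0 -0.2;-0.6 0.1 -0.4 0 0 0 -0.2;-0.8 0.3 -0.5 0 0 0 -0.2;-0.8 0.5 -0.5 0 0 0 -0.2;-0.8 0.5 -0.5 0 0 0 -0.2'
python3 - <<'E'
from h import *
np.set_printoptions(precision=1,suppress=True)
o,J=jig(); s=np.sqrt(3)/2
for n in('wrist','top','side'):
    p=viewer.capture(n); save(p,'end_'+n+'.png')
    print(n,'rod end exp',proj(p,o+J.apply([[-110,107.7,119.5],[-82,107.7,119.5]])).ravel(),'panel exp',proj(p,o+J.apply([0,-58,60])))
    for r in viewer.cut_out('panel',p)[:4]:
        ys,xs=np.nonzero(r['pixels']); W=np.array([J.inv().apply(at(p,q,60)-o)[:2] for q in np.c_[xs,ys]]).astype(np.float32)
        print(round(r['score'],2),np.array(r['centre']),cv2.minAreaRect(W))
    hm=viewer.cut_out('handle',p)[:1]
    for r in hm:
        ys,xs=np.nonzero(r['pixels']); print('flipper',r['centre'],xs.min(),xs.max(),ys.min(),ys.max())
E
```

```text
tool_pos: [483.8, 94.8, 102.9]
contact_force: [5.5, 1.8, 1.9]
time: 20.88
tool_pos: [482.0, 94.5, 102.9]
tcp_rot: [-3.139, -0.001, -0.203]
contact_force: [-0.1, -0.7, -0.6]
grip_width: 36.4
finger_force: 0.0
tool_pos: [483.5, 94.4, 205.9]
contact_force: [1.0, -0.4, -0.2]
time: 21.8
tool_pos: [391.9, 59.9, 252.4]
tcp_rot: [-3.14, -0.001, -0.204]
contact_force: [0.9, -0.3, 0.9]
grip_width: 36.5
finger_force: 0.0
wrist rod end exp [263.8 136.6 262.2 105.4] panel exp [[431.2  21. ]]
0.92 [430.6  27.5] ((-8.80300521850586, -58.76821517944336), (54.86194610595703, 93.98645782470703), 0.04525518789887428)
flipper [306.8, 29.2] 248 383 0 138
top rod end exp [286.4 224.3 288.1 215.5] panel exp [[344.2 202.8]]
0.91 [346.7 203.7] ((-1.3276252746582031, -60.68266677856445), (65.2143325805664, 92.19930267333984), 0.9109683036804199)
0.67 [447.5 233.6] ((-32.15892791748047, -405.27001953125), (62.10767364501953, 88.73316955566406), 79.5144271850586)
0.57 [453.7 276.7] ((-165.2762451171875, -442.7569580078125), (93.48401641845703, 66.42698669433594), 62.20970153808594)
flipper [309.6, 195.9] 289 329 181 211
side rod end exp [334.7 234.3 326.7 229. ] panel exp [[339.9 194.3]]
0.85 [406.5 152.9] ((-50.90806579589844, -365.5225524902344), (71.13446807861328, 91.59675598144531), 79.93621826171875)
0.83 [446.5 159.8] ((-180.671142578125, -403.6668701171875), (96.87747955322266, 72.22513580322266), 61.713348388671875)
0.7 [332.3 198.5] ((-4.626745223999023, -19.349567413330078), (34.55458450317383, 73.16731262207031), 76.10887908935547)
0.47 [402.4 204. ] ((-170.79156494140625, -177.55789184570312), (194.2443389892578, 41.984214782714844), 82.19326782226562)
flipper [317.9, 213.6] 298 338 198 236
```

```bash
python3 -c "
from h import *
print(bot.close_job())"
```

```text
the job is handed in; nothing more can be done
None
```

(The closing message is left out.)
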